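Pump up the vacuum clamp under the wooden arch

ROBOT

A 6-joint arm with a two-finger parallel gripper is mounted at the origin on the work surface. World frame = base frame: x ahead of the robot, y to its left, z up, the work surface at z = 0. Lengths are in m, angles in degrees, forces in N, time in s.
With the tool pointing down it reaches from about 0.25 to 0.725 m from the base axis. Payload 9.7 kg.
Tool frame: the origin (TCP) lies on the centre line of the jaws, within the pads' length; the fingertips stand 17 mm ahead of it and the grasp point (between the pads) lies 2 mm behind it (bot.tip_extent is the distance from the TCP to the fingertips, in m); z points along the fingers, y is the line along which they close (so a half turn about z gives the same grasp; the last joint's range is limited). The gripper opens to 85 mm and grips with 20 to 120 N. Pads are 22 mm wide; open, the fingers measure 114 mm over their backs; the gripper's body (76 mm by 85 mm) begins 54 mm behind the grasp point. The pads swing forward as they close: fully open they stand 13 mm farther back than shut.
Start: joints at [-75.057, 4.979, 10.078, 95.1, 0, 90], TCP at [0.142, -0.531, 0.248] pointing down, gripper open.
Joint ranges: [-179.16, 179.16], [-48.56, 103.87], [-65.8, 70.77], [-126.05, 130.52], [-82.76, 87.17], [-180, 180]. Speed limits (degrees/s): [127.2, 127.2, 147.25, 180, 180, 180].

INTERFACE

Orientations are given as [roll, pitch, yaw] about the fixed x, y, z axes, in that order (R = Rz(yaw) Ry(pitch) Rx(roll)).
In Python, from workcell import bot gives the robot as it stands.
- The arm moves only by the tool carry_out, never from a script. Its argument "moves" is text: rows parted by semicolons, each of 7 numbers parted by spaces: the shift along the tool's x, y, z in mm, then the turn, a rotation vector about the tool's x, y, z in degrees, then the finger opening in mm, from 0 to 85.4. A call has 1 to 20 rows; each row is the pose to reach, as a shift and turn from the pose commanded when the call began, along the tool's axes at that moment; what a row does not reach only later rows make up. A row lasts 1/10 s, in which the tool goes at most 50 mm and 8.59 degrees, less where a joint would pass 70% of its speed; a pose out of reach is approached as far as the arm can. A call with a gripper value outside its range is refused whole. The fingers move at their own pace and stop on an object; "force" is the grip in N (left out, the last holds). Time passes only in rows, so rows that repeat a pose let the fingers close. It gives the time, the measured TCP pose, the force, the opening and the grip force at its end, in the units of the state.
- bot.get_obs(): the state, without advancing time (a new reading comes with each control period).
- bot.camera(name): name is "side" or "top" or "wrist"; returns a dict with "img" (480x640x3 uint8, red, green, blue), "mtx" (3x3 intrinsics, pixels), "position" and "orientation" of the camera in the world; the wrist camera has in their place "mount" (4x4, takes a point from camera to tool coordinates, whose origin is the TCP and whose axes are the flange's). Camera axes: x right, y up, looking along -z (the intrinsics and any distortion apply to the point x, -y, -z); pixel columns grow to the right and rows downward; lengths in m; the calibration is good to about 2 mm. The wrist camera is an equidistant fisheye: a pixel r from the principal point sees the ray r / f radians off the axis. A picture is of the moment at which its call begins: read the wrist's pose just before it. There is no depth.
- bot.job_done(): hands the job in; it is judged then, once.
The state is a dict: "time": time; "q": joint angles; "qd": joint speeds; "joint_efforts": joint torques, N m; "ee_pos": TCP position; "tcp_rot": TCP orientation; "wrist_force": force on the tool from outside, world axes, zero at the start; "torque": the same for the moment, N m; "opening": finger opening in m; "grasp_force": force on a finger pad.
Only numpy, scipy, OpenCV 4.12 (cv2) and the standard library are available. Lean on these libraries where they do the work, as an engineer would, in place of code of your own. Each camera call takes 0.05 s, during which the arm holds its last target. There are 200 camera calls.

TASK

Two vacuum hold-down clamps stand on the bench; one has a wooden arch on its rubber pad. Pump that clamp's black palm knob by pressing it down with shut fingertips, full stroke, and letting it spring all the way back up, again and again until the brass indicator pin beside it stands fully out and rises no more; then let the knob come up and move clear. Only press the knob, never pull it up, do not touch the pin, leave the other clamp's pump alone, and leave the arch and everything else on the bench where it is.

Things in the scene. Friction and masses are not known exactly. Their poses are not given: they have to be found in the camera images.
- clamp_a: The clamp to pump: the one with the wooden arch on its pad; left or right, fixed. Grey base 130 (x) x 220 (y) x 28 mm tall, may be yawed; origin under its centre, z up. At (0, +45 mm) a rubber pad 96 mm across. At (0, -72 mm) a pump cylinder 48 mm across, 80 mm tall, with the sprung black palm knob above it. At (+42, -72 mm) a boss 24 mm across, 58 mm tall, holding the brass pin.
- clamp_b: The other clamp, of the same make and measures as clamp_a, fixed, its pad empty; its pump is left alone.
- knob_top_a (a point): Centre of the flat top of the palm knob of clamp_a: black, 38 mm across (its top flat over 34), 20 mm thick, top 135 mm above the table with the plunger up. It moves straight down with the plunger.
- plunger_a (a joint): Travel of clamp_a's plunger in m: 0 fully up, 0.026 fully down. A spring brings it back up by itself when let go. The push grows from about 5 N at the top to about 11 N at the bottom, and to about 13 to 15 N once the pin is out.
- pin_a (a joint): How far clamp_a's pin stands out, in m: 0.001 to 0.009 at the start, 0.028 fully out, where it stops. Each full stroke of the plunger raises it by 6 to 7 mm on the way down; the first 5 mm or so of a stroke are idle, so short strokes do little. It stays put on the upstroke. Extra strokes once it is out do no harm.
- pin_head_a: Clamp_a's brass indicator pin: 8 mm thick, flat head 15 mm across and 4 mm thick; origin on the pin's axis, 62.5 mm below the head's top. With the pin in, the head's top is 62.5 mm above the table; fully out, 90.5 mm. Not to be touched.
- knob_lift_a (a joint): How far clamp_a's palm knob has been pulled up off its rod, in m: 0 seated, it stays there (within about 2 mm) unless the knob is pulled upwards. It has 12 mm of travel against a spring.
- pad_a (a point): Centre of the top of clamp_a's rubber pad, 38 mm above the table.
- blank: The wooden arch on clamp_a's pad: 90 x 50 x 18 mm, 60 g, lying loose and flat; origin under its middle. It stays where it is.
- knob_top_b (a point): Centre of the top of the palm knob of clamp_b, the same knob as on clamp_a.
- plunger_b (a joint): Travel of clamp_b's plunger in m: 0 fully up, 0.026 fully down.
- glue_bottle: Bystander: white glue bottle with a yellow cone cap, 54 mm across, 135 mm tall, standing between the two clamps
- spare_arch: Bystander: a second wooden arch, 90 x 50 x 18 mm, lying on the table between the two clamps, nearer the robot than the bottle
- paint_jar: Bystander: jar 56 mm across, 60 mm tall, beyond the clamps
- mug: Bystander: white mug, 72 mm across, 85 mm tall, beyond the clamps
- brush: Bystander: blue-handled brush lying on the robot's side of the clamps
- tape: Bystander: roll of tape lying flat, 90 mm across, 24 mm tall, on the robot's side of the clamps
Things that resemble listed ones, but are neither listed nor needed, are in the scene too. Leave any blue or orange look-alike of the blank alone.

How it is judged (in metres and radians):
On the way, in this order (a step that is already met when the one before it is completed fails the run):
1. The knob of the clamp with the arch is pressed down (value of joint plunger_a above 0.016 m), for 0.02 s.
2. The knob is let up again, the pin still short of fully out (value of joint plunger_a below 0.005 m and value of joint pin_a below 0.0245 m), for 0.02 s.
3. Further strokes bring the pin fully out (value of joint pin_a above 0.0255 m), for 0.2 s.
At the end, for the whole second after the job is handed in: Clamp_a's pin stands out by at least 25.5 of its 28 mm, its plunger is back up (within 3 mm) with the knob seated, clamp_b's plunger is up, the arch lies flat within 12 mm of where it was, and no bystander has moved by 30 mm (value of joint pin_a above 0.0255 m and value of joint each of plunger_a, knob_lift_a, plunger_b below 0.003 m and distance of blank from where it was at the start of the episode below 0.012 m and angle between blank's own z axis and vertical below 0.1 rad and distance of each of glue_bottle, spare_arch, paint_jar, mug, brush, tape from where it was at the start of the episode below 0.03 m); the robot touches nothing.
It fails at once if The indicator pin is touched (over 1 N) (contact force between any of the fingers, the arm and pin_head_a above 1 N).
It fails at once if The palm knob is pulled up off its seat by 5 mm (value of joint knob_lift_a above 0.005 m).
It fails at once if The other clamp's plunger is pressed by 6 mm or more (value of joint plunger_b above 0.006 m).
It fails at once if The arch is shifted or lifted by 12 mm or more (distance of blank from where it was at the start of the episode above 0.012 m).
It fails at once if A bystander is shifted, lifted or knocked by 30 mm or more (distance of any of glue_bottle, spare_arch, paint_jar, mug, brush, tape from where it was at the start of the episode above 0.03 m).
It also fails if it takes over 45 s, if anything falls off the work surface, if the arm or the gripper's body presses on something with over 40 N, if the wrist force passes 120 N, or if a joint passes its speed limit or range.

## Working session

There is one attempt and no reset: what is moved stays moved. The work goes in short steps, Python scripts to look and compute and a tool call to move; the robot and the scene stay as the last step left them, time stands still between calls to the robot, and variables do not carry over. Pictures are saved under pics/ and viewed, at most 10 in all, crops included, and the job is handed in when it is done.

Besides the shell and the picture viewer there is one more tool, called after "Request:" as name(argument=value, ...) on one line, values as JSON. carry_out: Moves the arm, as the interface text tells. Its arguments: {"type":"object","properties":{"moves":{"type":"string"},"force":{"type":"number"}},"required":["moves"]}

```bash
mkdir -p pics; cat > h.py <<'E'
import numpy as np, cv2
from scipy.spatial.transform import Rotation as R
from workcell import bot
def save(n,f):
    c=bot.camera(n); cv2.imwrite(f,c['img'][:,:,::-1]); return c
E
python3 - <<'E'
from h import *
o=bot.get_obs(); print(o)
for n in("top","side"):
    c=save(n,f"pics/{n}0.png"); print({k:v for k,v in c.items() if k!='img'})
E
```

```text
{'time': 0.0, 'q': array([-7.50578036e+01,  5.01088138e+00,  1.00352355e+01,  9.50996394e+01,
       -8.23474008e-04,  8.99999860e+01]), 'qd': array([ 0.07074924, -0.06546547,  0.04268187,  0.01673924,  0.01175543,
       -0.0421311 ]), 'joint_efforts': array([-4.66912832e-05, -5.20387959e+01,  4.64805794e+01,  1.61920296e-02,
        9.97039388e-05,  2.26157141e-06]), 'ee_pos': array([ 0.14175832, -0.5312072 ,  0.24759215]), 'tcp_rot': array([-1.79924715e+02,  8.23454876e-04,  1.49422115e+01]), 'wrist_force': array([-0.17388791,  0.14364044,  0.51178345]), 'torque': array([ 0.04426532, -0.02845246, -0.00329502]), 'grasp_force': 0.0, 'opening': 0.08562435622699455}
{'mtx': array([[569.79168221,   0.        , 315.93243294],
       [  0.        , 569.79168221, 235.63170848],
       [  0.        ,   0.        ,   1.        ]]), 'position': array([ 0.39722115, -0.03382786,  1.20642037]), 'orientation': array([  8.13830349,   0.48688943, -89.7330712 ])}
{'mtx': array([[509.77585507,   0.        , 318.58126369],
       [  0.        , 509.77585507, 233.90515017],
       [  0.        ,   0.        ,   1.        ]]), 'position': array([0.21044126, 0.7928825 , 0.78935129]), 'orientation': array([ 5.21127343e+01,  1.34195519e-02, -1.57401562e+02])}
```

View pics/top0.png

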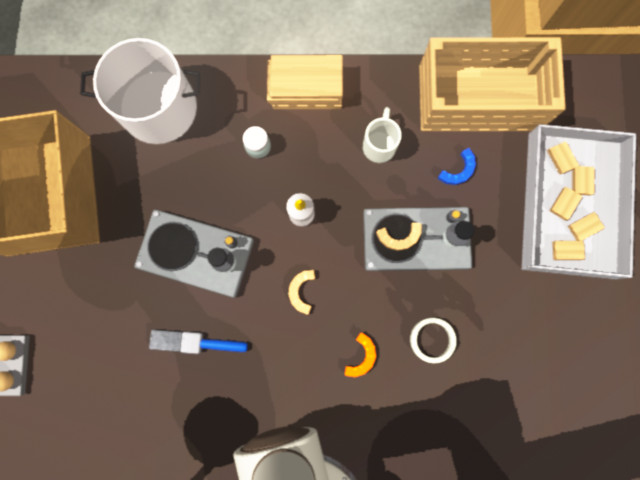

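View pics/side0.png

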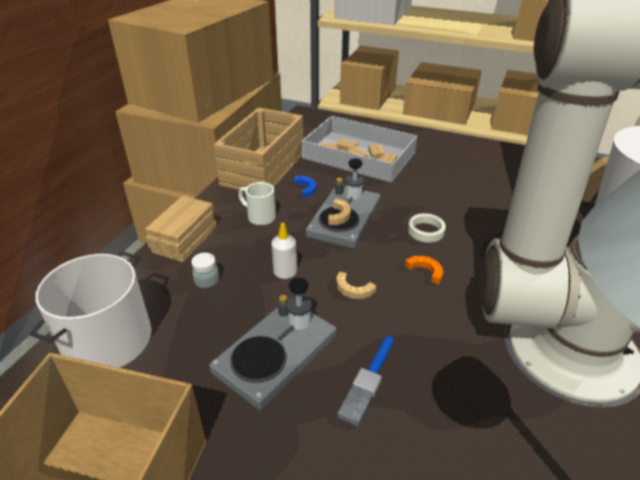

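The top view shows two clamps. One is on the right, base (364–472, 208–270), with a wooden arch on its pad at (400,236), its knob at about (463,231) and its pin at (456,215). The other is on the left, around (195,253), with an empty pad and its knob at (220,260). The right one fits clamp_a because it carries the wooden arch. The loose arches at (302,292), orange (360,355) and blue (458,168) are not on a pad. I'll confirm this in a crop and measure the knob.

```bash
cat >> h.py <<'E'
def ray(c,u,v):
    p=cv2.undistortPoints(np.array([[[u,v]]],float),c['mtx'],None)[0,0]
    d=R.from_euler('xyz',c['orientation'],degrees=True).apply([p[0],-p[1],-1]); return np.array(c['position']),d
def onz(c,u,v,z):
    o,d=ray(c,u,v); return o+d*(z-o[2])/d[2]
def meet(a,b):
    A=np.zeros((3,3));y=np.zeros(3)
    for o,d in(a,b):
        d=d/np.linalg.norm(d);P=np.eye(3)-np.outer(d,d);A+=P;y+=P@o
    x=np.linalg.solve(A,y); return x,[np.linalg.norm(np.cross(x-o,d/np.linalg.norm(d)))for o,d in(a,b)]
def blob(img,box,thr):
    x0,y0,x1,y1=box; s=img[y0:y1,x0:x1]
    m=(s.max(2)<thr).astype(np.uint8); n,l,st,ce=cv2.connectedComponentsWithStats(m)
    return [(st[i].tolist()[:5],(ce[i]+[x0,y0]).round(1).tolist()) for i in range(1,n) if st[i][4]>15]
E
python3 - <<'E'
from h import *
T=bot.camera("top");S=bot.camera("side")
print(blob(T['img'],(435,205,480,260),45)); print(blob(S['img'],(335,150,375,195),45))
for u,v in((366,210),(470,208),(471,269),(366,269)): print(onz(T,u,v,.028).round(3))
a=cv2.resize(T['img'][190:290,350:490],(560,400),interpolation=cv2.INTER_CUBIC)
b=cv2.resize(S['img'][145:245,300:390],(240,400)[:2],interpolation=cv2.INTER_CUBIC)
b=cv2.resize(S['img'][145:245,305:365],(240,400),interpolation=cv2.INTER_CUBIC)
cv2.imwrite("pics/crop.png",np.hstack([a,b])[:,:,::-1])
E
```

```text
[([30, 21, 9, 12, 52], [469.9, 231.5])]
[([15, 10, 11, 9, 79], [354.9, 163.6])]
[ 0.62  -0.128  0.028]
[ 0.625 -0.346  0.028]
[ 0.497 -0.344  0.028]
[ 0.496 -0.127  0.028]
```

View pics/crop.png

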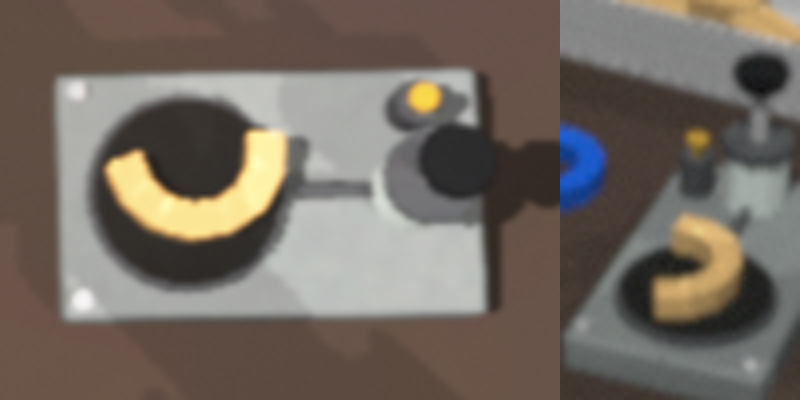

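The crop confirms it: the wooden arch lies on the right clamp's pad. The black knob is at crop (457,160), which is top px (464.1,229.9), and the brass pin is at crop (425,97), which is px (456,214).

```bash
python3 - <<'E'
from h import *
T=bot.camera("top");S=bot.camera("side")
print(onz(T,463.9,229.8,.133), meet(ray(T,463.9,229.8),ray(S,354.9,162.8)))
print('pin',onz(T,456,214,.068), meet(ray(T,456,214),ray(S,305+138/4,145+140/4)))
o=bot.get_obs(); r=R.from_euler('xyz',o['tcp_rot'],degrees=True)
print(r.inv().apply(np.array([.56,-.309,.21])-o['ee_pos'])*1000, np.linalg.norm([.56,.309]))
E
```

```text
[ 0.56285671 -0.30533134  0.133     ] (array([ 0.56531109, -0.30687139,  0.12562316]), [np.float64(0.0013508734633259425), np.float64(0.0013508734633260711)])
pin [ 0.60520581 -0.30684555  0.068     ] (array([ 0.60696442, -0.30776736,  0.06322143]), [np.float64(0.0009076445486432423), np.float64(0.0009076445486431762)])
[ 461.38016089 -106.97958294   38.11349113] 0.6395944027272285
```

Request:
carry_out(moves="35 -8 3 0 0 0 0;70 -16 6 0 0 0 0;105 -25 9 0 0 0 0;140 -33 11 0 0 0 0;175 -41 14 0 0 0 0;210 -50 17 0 0 0 0;245 -58 20 0 0 0 0;280 -66 23 0 0 0 0;315 -75 26 0 0 0 0;350 -83 29 0 0 0 0;385 -91 32 0 0 0 0;420 -100 35 0 0 0 0;445 -105 37 0 0 0 0;463 -110 38 0 0 0 0;463 -110 38 0 0 0 0;463 -110 38 0 0 0 0;463 -110 38 0 0 0 0")

```text
time: 2.0
ee_pos: [0.5601, -0.3064, 0.2106]
tcp_rot: [180.0, 0.0, 14.9]
wrist_force: [-0.4, -0.0, -0.3]
opening: 0.0002
grasp_force: 0.0
```

```bash
python3 - <<'E'
from h import *
o=bot.get_obs(); print(o['time'],o['ee_pos'],o['tcp_rot'],o['opening'],o['wrist_force'])
c=save("wrist","pics/w1.png"); print(c['mtx'],c['mount'])
# project expected points through the fisheye
r=R.from_euler('xyz',o['tcp_rot'],degrees=True)
M=np.array(c['mount']);k=c['mtx']
for p in([.561,-.306,.135],[.604,-.307,.068]):
    t=r.inv().apply(np.array(p)-o['ee_pos']); q=M[:3,:3].T@(t-M[:3,3]); q=q*[1,-1,-1]
    th=np.arctan2(np.hypot(q[0],q[1]),q[2]); a=q[:2]/np.hypot(*q[:2])
    print(p,k[0,2]+k[0,0]*th*a[0],k[1,2]+k[1,1]*th*a[1])
E
```

```text
2.0 [ 0.56007216 -0.30636903  0.2106148 ] [1.79985594e+02 1.18153042e-03 1.48903128e+01] 0.00022722703478078913 [-0.3935538  -0.02026546 -0.2580974 ]
[[371.64829954   0.         318.85243445]
 [  0.         371.64829954 242.88891968]
 [  0.           0.           1.        ]] [[ 1.14843188e-03  9.56695985e-01  2.91086713e-01  7.48769705e-02]
 [ 9.99998801e-01 -7.96299116e-04 -1.32817582e-03 -7.59483414e-04]
 [-1.03886838e-03  2.91087889e-01 -9.56695752e-01 -1.26428158e-01]
 [ 0.00000000e+00  0.00000000e+00  0.00000000e+00  1.00000000e+00]]
[0.561, -0.306, 0.135] 319.4185130766445 263.41012022819433
[0.604, -0.307, 0.068] 335.7998349764071 177.97110973595923
```

View pics/w1.png

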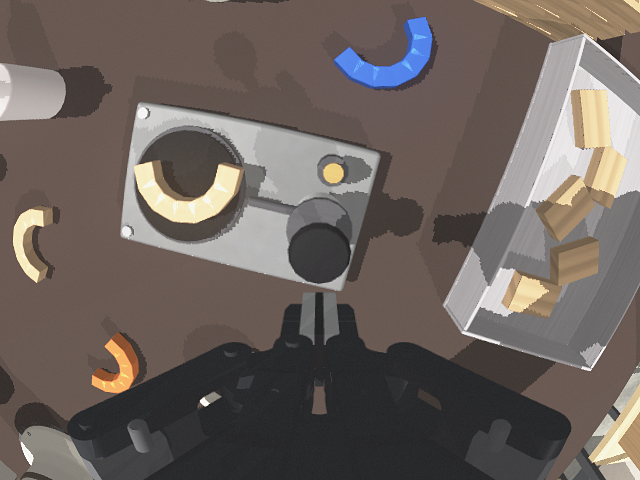

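The wrist view shows the knob top centred near (320,253), where I expected (319,263), so it lies about 4–5 mm further along tool x. The pin at (333,173) is well clear. I'll shift 4 mm and make the first stroke.

Request:
carry_out(moves="4 0 25 0 0 0 0;4 0 50 0 0 0 0;4 0 57 0 0 0 0;4 0 63 0 0 0 0;4 0 69 0 0 0 0;4 0 75 0 0 0 0;4 0 81 0 0 0 0;4 0 84 0 0 0 0;4 0 84 0 0 0 0;4 0 84 0 0 0 0", force=30)

```text
time: 3.05
ee_pos: [0.564, -0.3051, 0.129]
tcp_rot: [179.9, -0.0, 14.9]
wrist_force: [-7.1, 2.7, 10.6]
opening: -0.0
grasp_force: 4.8
```

Request:
carry_out(moves="0 0 3 0 0 0 0;0 0 4 0 0 0 0;0 0 4 0 0 0 0;0 0 4 0 0 0 0")

```text
time: 3.45
ee_pos: [0.5642, -0.3052, 0.126]
tcp_rot: [179.9, -0.1, 14.9]
wrist_force: [-7.9, 3.3, 14.8]
opening: -0.0004
grasp_force: 7.1
```

Request:
carry_out(moves="0 0 -8 0 0 0 0;0 0 -16 0 0 0 0;0 0 -24 0 0 0 0;0 0 -33 0 0 0 0;0 0 -42 0 0 0 0;0 0 -42 0 0 0 0;0 0 -42 0 0 0 0;0 0 -42 0 0 0 0")

```text
time: 4.25
ee_pos: [0.5645, -0.3046, 0.1636]
tcp_rot: [-180.0, 0.0, 14.9]
wrist_force: [-1.3, 0.6, -0.6]
opening: -0.0002
grasp_force: 0.0
```

```bash
python3 - <<'E'
from h import *
o=bot.get_obs(); print(o['ee_pos'],o['wrist_force'])
s=bot.camera("side")['img'][125:225,290:430]; w=bot.camera("wrist")['img'][130:330,230:390]
cv2.imwrite("pics/c2.png",np.hstack([cv2.resize(s,(480,343),interpolation=cv2.INTER_CUBIC),cv2.resize(w,(274,343),interpolation=cv2.INTER_CUBIC)])[:,:,::-1])
E
```

```text
[ 0.56453877 -0.30461032  0.16358387] [-1.27444945  0.59536347 -0.58291344]
```

View pics/c2.png

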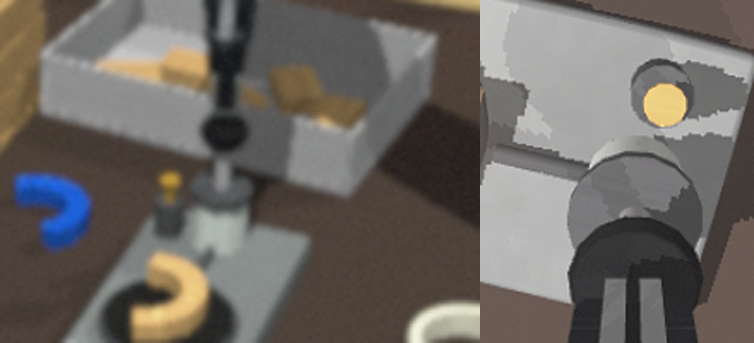

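The side crop shows the knob back up with the fingertips just above its centre. The pin at (170,185) is partly out, with its neck showing. I'll go on with full strokes.

Request:
carry_out(moves="0 0 12 0 0 0 0;0 0 22 0 0 0 0;0 0 32 0 0 0 0;0 0 43 0 0 0 0;0 0 43 0 0 0 0;0 0 43 0 0 0 0;0 0 32 0 0 0 0;0 0 20 0 0 0 0;0 0 5 0 0 0 0;0 0 3 0 0 0 0;0 0 12 0 0 0 0;0 0 22 0 0 0 0;0 0 32 0 0 0 0;0 0 43 0 0 0 0;0 0 43 0 0 0 0;0 0 43 0 0 0 0;0 0 32 0 0 0 0;0 0 20 0 0 0 0;0 0 5 0 0 0 0;0 0 0 0 0 0 0")

```text
time: 6.35
ee_pos: [0.5645, -0.3046, 0.1643]
tcp_rot: [-180.0, 0.0, 14.9]
wrist_force: [-1.0, 0.3, -0.4]
opening: 0.0003
grasp_force: 0.0
```

Request:
carry_out(moves="0 0 12 0 0 0 0;0 0 22 0 0 0 0;0 0 32 0 0 0 0;0 0 43 0 0 0 0;0 0 43 0 0 0 0;0 0 43 0 0 0 0;0 0 43 0 0 0 0")

```text
time: 7.05
ee_pos: [0.5655, -0.3052, 0.1257]
tcp_rot: [179.7, -0.3, 14.9]
wrist_force: [-7.2, 3.5, 37.9]
opening: -0.0003
grasp_force: 19.2
```

Request:
carry_out(moves="0 0 -11 0 0 0 0;0 0 -23 0 0 0 0;0 0 -38 0 0 0 0;0 0 -43 0 0 0 0;0 0 -32 0 0 0 0;0 0 -22 0 0 0 0;0 0 -12 0 0 0 0;0 0 -1 0 0 0 0;0 0 -1 0 0 0 0;0 0 -1 0 0 0 0;0 0 -11 0 0 0 0;0 0 -23 0 0 0 0;0 0 -38 0 0 0 0;0 0 -43 0 0 0 0;0 0 -43 0 0 0 0;0 0 -43 0 0 0 0")

```text
time: 8.65
ee_pos: [0.5642, -0.3045, 0.1624]
tcp_rot: [-179.9, 0.1, 14.9]
wrist_force: [0.5, -0.7, -0.2]
opening: 0.0001
grasp_force: 0.0
```

Request:
carry_out(moves="0 0 12 0 0 0 0;0 0 22 0 0 0 0;0 0 32 0 0 0 0;0 0 42 0 0 0 0;0 0 42 0 0 0 0;0 0 42 0 0 0 0;0 0 32 0 0 0 0;0 0 20 0 0 0 0;0 0 5 0 0 0 0;0 0 -25 0 0 0 0;0 0 -60 0 0 0 0;-40 0 -90 0 0 0 0;-80 0 -90 0 0 0 0;-80 0 -90 0 0 0 0;-80 0 -90 0 0 0 0")

```text
time: 10.15
ee_pos: [0.4867, -0.3255, 0.2535]
tcp_rot: [-180.0, 0.0, 14.9]
wrist_force: [1.2, 1.3, 1.0]
opening: -0.0004
grasp_force: 0.0
```

```bash
python3 - <<'E'
from h import *
o=bot.get_obs(); print(o['time'],o['ee_pos'],o['wrist_force'])
S=bot.camera("side");T=bot.camera("top")
s=S['img'][135:235,300:400]; t=T['img'][190:290,350:490]
cv2.imwrite("pics/c3.png",np.hstack([cv2.resize(s,(400,400),interpolation=cv2.INTER_CUBIC),cv2.resize(t,(400,400),interpolation=cv2.INTER_CUBIC)])[:,:,::-1])
E
```

```text
10.15 [ 0.48671581 -0.32553308  0.25345171] [1.17492715 1.3435419  0.95672616]
```

View pics/c3.png

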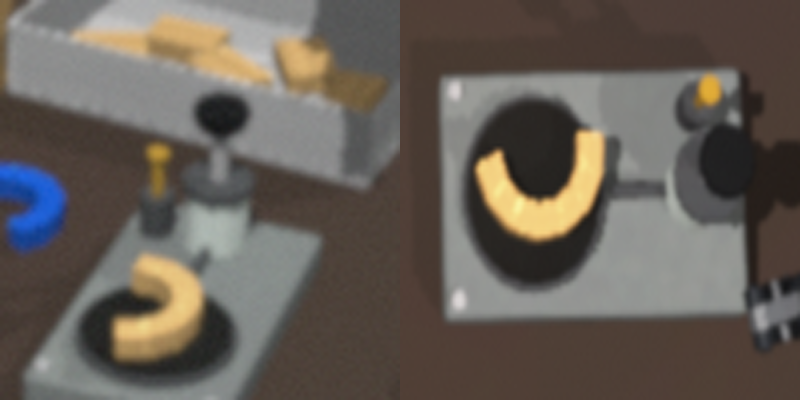

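The pin is tall now, with its head at side px (339,172) and top px (458.5,211). The knob is up and the arch hasn't moved. I'll check the head's height, which should be about 90 mm.

```bash
python3 - <<'E'
from h import *
T=bot.camera("top");S=bot.camera("side")
P=[]
for c,(x0,y0,x1,y1) in((T,(445,200,470,222)),(S,(328,160,350,195))):
    h=cv2.cvtColor(c['img'][y0:y1,x0:x1],cv2.COLOR_RGB2HSV)
    m=(h[...,0]<32)&(h[...,0]>12)&(h[...,1]>150)&(h[...,2]>110)
    ys,xs=np.nonzero(m); print(xs.min()+x0,xs.max()+x0,ys.min()+y0,ys.max()+y0)
    for y in range(ys.min(),ys.max()+1): print(y+y0,(xs[ys==y]+x0).tolist())
print(meet(ray(T,458.5,211),ray(S,339.2,172.3)))
E
```

```text
454 461 209 215
209 [457, 458]
210 [456, 457, 458, 459, 460]
211 [455, 456, 457, 458, 459, 460]
212 [455, 456, 457, 458, 459, 460, 461]
213 [454, 455, 456, 457, 458, 459, 460, 461]
214 [454, 455, 456, 457, 458, 459, 460, 461]
215 [454, 455, 456, 457, 458, 459, 460]
337 341 171 182
171 [339, 340]
172 [337, 338, 339, 340, 341]
173 [337, 338, 339, 340, 341]
174 [338, 339, 340, 341]
175 [338, 339, 340]
176 [338, 339]
177 [338, 339, 340]
178 [338, 339, 340]
179 [338, 339, 340]
180 [338, 339]
181 [339]
182 [339]
(array([ 0.60847674, -0.30723779,  0.08713618]), [np.float64(0.000696347102472922), np.float64(0.0006963471024728773)])
```

Measured head height is about 88 mm; fully out is 90.5 mm and calibration is good to about 2 mm. I'll do two more strokes to confirm that it rises no further.

Request:
carry_out(moves="40 0 0 0 0 0 0;80 0 0 0 0 0 0;80 0 0 0 0 0 0;80 0 40 0 0 0 0;80 0 80 0 0 0 0;80 0 102 0 0 0 0;80 0 112 0 0 0 0;80 0 122 0 0 0 0;80 0 132 0 0 0 0;80 0 132 0 0 0 0;80 0 132 0 0 0 0;80 0 132 0 0 0 0")

```text
time: 11.55
ee_pos: [0.5652, -0.3045, 0.1259]
tcp_rot: [179.9, -0.1, 15.0]
wrist_force: [-5.6, 4.0, 19.6]
opening: 0.0001
grasp_force: 9.8
```

Request:
carry_out(moves="0 0 -12 0 0 0 0;0 0 -24 0 0 0 0;0 0 -40 0 0 0 0;0 0 -43 0 0 0 0;0 0 -32 0 0 0 0;0 0 -22 0 0 0 0;0 0 -12 0 0 0 0;0 0 0 0 0 0 0;0 0 0 0 0 0 0;0 0 0 0 0 0 0;0 0 -12 0 0 0 0;0 0 -24 0 0 0 0;0 0 -40 0 0 0 0;0 0 -70 0 0 0 0;0 0 -100 0 0 0 0;-40 0 -132 0 0 0 0;-80 0 -132 0 0 0 0;-80 0 -132 0 0 0 0;-80 0 -132 0 0 0 0")

```text
time: 13.45
ee_pos: [0.4867, -0.3255, 0.2527]
tcp_rot: [-179.9, 0.1, 14.9]
wrist_force: [0.8, 0.5, 0.3]
opening: 0.0003
grasp_force: 0.0
```

```bash
python3 - <<'E'
from h import *
S=bot.camera("side"); x0,y0,x1,y1=328,160,350,195
h=cv2.cvtColor(S['img'][y0:y1,x0:x1],cv2.COLOR_RGB2HSV)
m=(h[...,0]<32)&(h[...,0]>12)&(h[...,1]>150)&(h[...,2]>110)
ys,xs=np.nonzero(m); print(ys.min()+y0,ys.max()+y0,[(xs[ys==y]+x0).tolist() for y in range(ys.min(),ys.min()+4)])
print(blob(S['img'],(335,150,375,195),45)); cv2.imwrite("pics/side9.png",S['img'][:,:,::-1])
E
```

```text
171 181 [[339], [337, 338, 339, 340, 341], [337, 338, 339, 340, 341], [337, 338, 339, 340, 341]]
[([15, 10, 11, 9, 76], [354.9, 163.5])]
```

View pics/side9.png

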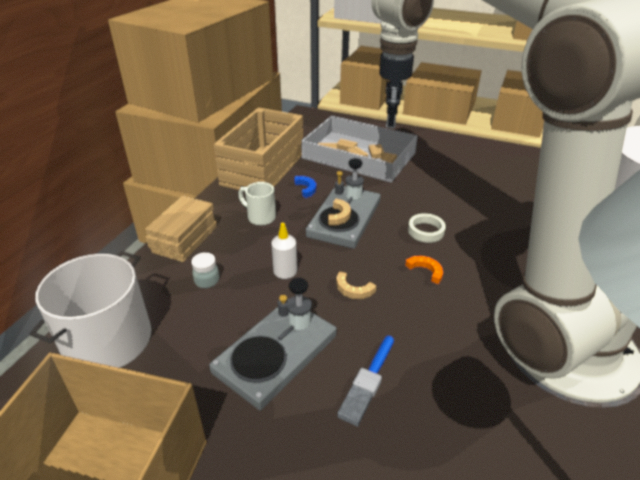

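The pin head is still at row 171 after two more full strokes, so it rises no more. The knob is back at its starting pixel (354.9,163.5), the arm is clear, and everything else is where it was.

```bash
python3 -c "
from workcell import bot
print(bot.job_done())"
```

```text
the job is handed in; nothing more can be done
None
```

I pumped clamp_a (the right-hand one) until two further full strokes no longer raised its pin, then moved clear and handed the job in; the knob was back up and nothing else had visibly moved, but no verdict came back.

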